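# Release, catch and park the sample trolley on its gravity rail

### The arm

A 6-joint arm with a two-finger parallel gripper is mounted at the origin on the work surface. World frame = base frame: x ahead of the robot, y to its left, z up, the work surface at z = 0. Lengths are in mm, angles in rad, forces in N, time in s.
With the tool pointing down it reaches from about 275 to 825 mm from the base axis. Payload 5.2 kg.
Tool frame: the origin (TCP) lies at the very end of the fingers, on their centre line; the grasp point (between the pads) lies 19 mm behind it; z points along the fingers, y is the line along which they close (so a half turn about z gives the same grasp; the last joint's range is limited). The gripper opens to 93 mm and grips with 3 to 60 N. Pads are 15 mm wide; open, the fingers measure 128 mm over their backs; the gripper's body (75 mm by 188 mm) begins 65 mm behind the grasp point.
Start: joints at [-0.203, 0.259, 1.535, -0, 1.348, -0.203], TCP at [550.005, 0.023, 218.653] pointing down, gripper open.
Joint ranges: [-3.14, 3.14], [-0.91, 2.08], [0.19, 2.58], [-1.22, 4.36], [0.22, 2.71], [-3.12, 3.12]. Speed limits (rad/s): [2.57, 2.57, 3.14, 3.14, 3.14, 3.14].

### API

Orientations are given as [roll, pitch, yaw] about the fixed x, y, z axes, in that order (R = Rz(yaw) Ry(pitch) Rx(roll)).
In Python, from bench import robot gives the robot as it stands. The module is installed in compiled form; this text tells all that it offers. Calls block until the motion is done:
- robot.move_ptp(position, orientation): joint-space move of the TCP to a pose.
- robot.move_linear(position, ori=None, speed=150, f_stop=None): straight line of the TCP; ori=None keeps the orientation; speed is the mean speed in mm/s. With f_stop (N) it stops when the force on the tool has changed by that much, and returns True; else False.
- robot.move_j(angles): joint-space move.
- robot.move_gripper(opening): opening from 0.0 (shut) to 1.0 (fully open); the grip force is fixed at half the most; returns when the fingers have stopped.
- robot.sleep(seconds).
- robot.inverse_kinematics(position, orientation): joint angles nearest the present ones, or None.
- robot.get_image(name): name is "scene" or "side" or "wrist"; returns a dict with "img" (420x560x3 uint8, blue, green, red), "fovy" (degrees; the focal length in pixels is half the picture's height over the tangent of half this angle, whatever the lens; pixels are square), "cx", "cy" (the principal point, pixels), "eye" and "orientation" of the camera in the world. Camera axes: x right, y down, z forward; pixel columns grow to the right and rows downward; lengths in mm; the calibration is good to about 2 mm. A picture is of the moment at which its call begins. There is no depth.
A pose or a line that the arm cannot do raises robot.MotionError and nothing moves.
- robot.hand_in(): hands the job in; it is judged then, once.
Readings, each from a call of its own:
- robot.current_t(): time.
- robot.current_qpos(): joint angles.
- robot.current_joint_vel(): joint speeds.
- robot.current_joint_efforts(): joint torques, N m.
- robot.current_tcp_pos(): TCP position.
- robot.current_eef_rot(): TCP orientation.
- robot.current_contact_force(): force on the tool from outside, world axes, zero at the start.
- robot.current_ft_torque(): the same for the moment, N m.
- robot.current_gripper_width(): opening from 0.0 (shut) to 1.0 (fully open).
- robot.current_finger_force(): force on a finger pad.
Only numpy, scipy, OpenCV 4.12 (cv2) and the standard library are available. Lean on these libraries where they do the work, as an engineer would, in place of code of your own. Each camera call takes 0.05 s, during which the arm holds its last target. There are 200 camera calls.

### The job

Pull the red-pegged bolt fully out so that the sample trolley rolls freely down its sloped rail, then catch it softly: let its orange nose come to lean on fingers that are already moving along with it, its spring buffer hardly pushed in (under 10 mm) and never pinched, once it has rolled at least 120 mm on its own. Bring it to a stop with its yellow flag level with the yellow line of the reader and keep it still there for two seconds; then ease it down by hand onto the red foot stop, without a knock, and leave it there. Do not disturb the bottles and the beaker.

Things in the scene. Friction and masses are not known exactly. Their poses are not given: they have to be found in the camera images.
- rail: Fixed grey base with two aluminium rails (60 mm between centres). Origin on the table under their centre line; x across, y along and uphill, z up. The rails slope 0.040 rad down towards -y: rail top at z = 45 mm + 0.040*y, from y = -265 to +355 mm. The only other solid near the path is the bolt housing: grey block, x -75 to -55, y 172 to 213 mm, top z = 95 mm.
- foot (a point): Centre of the uphill face of the red foot stop at rail-top level, at y = -222 mm of the rail. Block 30 mm wide, 16 mm deep, its top 16 mm above rail top. It stops a small steel lug under the trolley, so fingers against the orange nose pass above it.
- trolley: Blue wheeled trolley 85 mm wide, 145 long, with a sealed green-banded bottle clamped lying on it (top 83 mm above rail top); can only travel along the rail. 0.83 kg nominal (true 0.9 to 1.3 times). Origin: downhill face of the orange nose (buffer out) at rail-top level, centre; own +y uphill along the slope. Origin at rail y = +200 mm at the start, -220 mm on the foot stop.
- nose (a point): Centre of the flat downhill face (facing the rail's -y) of the trolley's orange nose plate, where to catch it: 80 mm wide, 22 to 72 mm above rail top; this point 47 mm above it. Free space in front. Rolling: damping 1.33 N s/m, dry friction 0.05 N; nominal top speed 0.2 m/s, time constant 0.6 s; it rolls on until held or at the foot stop.
- buffer (a joint): Spring buffer that carries the orange nose plate, m: 0 = out, 0.025 = pushed fully in. Spring 50 N/m, preloaded 0.5 N, damping 4 N s/m: the trolley just leaning on a still hand (0.3 to 0.45 N) leaves it out; a bump pushes it in. Over 0.010 counts as a bump.
- trolley_flag (a point): Yellow upright flag on the trolley's +x side, 80 mm uphill of the nose face (buffer out), 45 mm above the rail top.
- reader: Fixed black level reader on a steel post, 123 mm tall, foot 50 x 60 mm, 110 mm from the rail's centre line on its +x side; axes parallel to the rail's. Origin under its centre; the yellow line on its front and top is at its y = 0. Its place along the rail varies. The flag is level with it when the flag's y in the reader's frame is 0.
- bolt (a joint): Release bolt, m: 0 = shut (the bar blocks the nose), 0.045 = fully pulled towards the rail's -x; the nose is free from about 0.026 on. Friction 1.5 N; it stays where it is left.
- bolt_peg (a point): Top centre of the bolt's upright red peg: 14 mm diameter, free part 48 mm tall, on the -x side of the rail: x = -105 mm (shut), y = 192.5 mm, top z = 137.5 mm in the rail's frame. Above z = 95 mm it is clear all round (60 mm to the trolley).
- reagent: Bystander: white bottle with blue cap, 60 mm diameter, 130 mm tall; origin at the centre of its underside.
- beaker: Bystander: glass beaker, 70 mm diameter, 80 mm tall; origin at the centre of its underside.
- amber: Bystander: amber jar with black cap, 56 mm diameter, 90 mm tall; origin at the centre of its underside.

How it is judged:
By the outcome, as a careful person would: the job done as asked, in the order asked, and still so for the second after the job is handed in, with the robot touching nothing.
It also fails if it takes over 42 s, if anything falls off the work surface, if the arm or the gripper's body presses on something with over 40 N, if the wrist force passes 120 N, or if a joint passes its speed limit or range.

## Working session

There is one attempt and no reset: what is moved stays moved. The work goes in short steps, each a Python script; the robot and the scene stay as the last script left them, time stands still between calls to the robot, and variables do not carry over. Pictures are saved under pics/ and viewed, at most 10 in all, crops included, and the job is handed in when it is done.

```bash
mkdir -p pics; python3 - <<'E'
from bench import robot
import cv2,numpy as np
for n in("scene","side"):
    d=robot.get_image(n); cv2.imwrite(f"pics/{n}0.png",d["img"]); np.savez(f"{n}0.npz",**d)
    print(n,d["fovy"],d["cx"],d["cy"],d["eye"],d["orientation"])
print(robot.current_t())
E
```

```text
scene 56.1789962400296 269.15512164585596 204.8208207480649 [947.45939019 530.61736548 768.67868732] [-2.36879115 -0.00422979  2.54198377]
side 48.57172210995064 275.99441840475987 209.76378837722962 [323.15155137 717.58085331 635.34544098] [-2.1936556  -0.00375763 -2.7847805 ]
0.1
```

View pics/scene0.png

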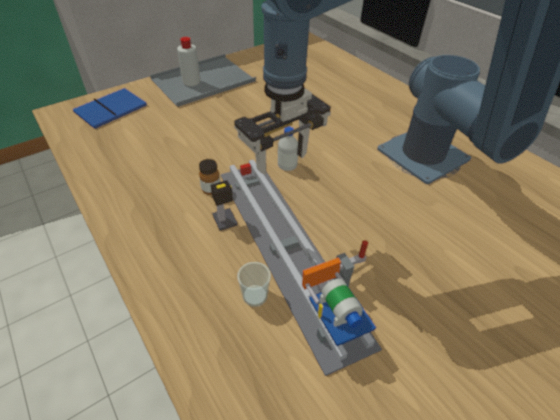

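View pics/side0.png

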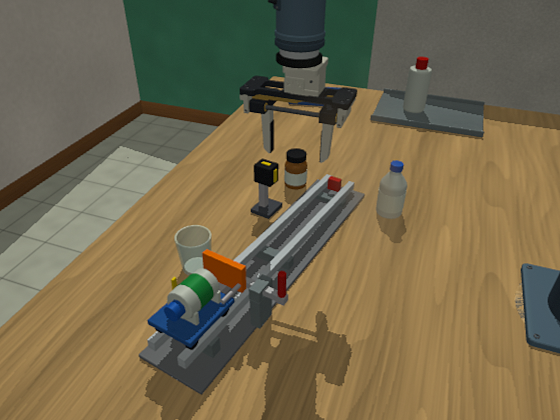

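```bash
cat > vis.py <<'E'
import numpy as np,cv2
from scipy.spatial.transform import Rotation as R
def load(n): return dict(np.load(n+".npz"))
def ray(d,p):
    f=210/np.tan(np.radians(float(d["fovy"]))/2)
    v=np.array([(p[0]-d["cx"])/f,(p[1]-d["cy"])/f,1.0])
    return d["eye"],R.from_euler("xyz",d["orientation"]).apply(v/np.linalg.norm(v))
def onz(d,p,z):
    e,v=ray(d,p); return e+v*(z-e[2])/v[2]
def tri(a,p,b,q):
    e,v=ray(a,p);g,w=ray(b,q)
    s=np.linalg.lstsq(np.c_[v,-w],g-e,rcond=None)[0]
    A,B=e+v*s[0],g+w*s[1]; return (A+B)/2,np.linalg.norm(A-B)
def blobs(img,lo,hi,amin=8):
    h=cv2.cvtColor(img,cv2.COLOR_BGR2HSV); m=cv2.inRange(h,lo,hi)
    n,l,s,c=cv2.connectedComponentsWithStats(m)
    return [(s[i],c[i],l==i) for i in range(1,n) if s[i][4]>=amin]
COL=dict(red=((0,170,80),(4,255,255)),orange=((5,200,120),(14,255,255)),yellow=((20,180,120),(32,255,255)))
E
python3 - <<'E'
from vis import *
for n in("scene0","side0"):
    d=load(n)
    for c in COL:
        for s,ce,m in blobs(d["img"],*COL[c]):
            r=cv2.boxPoints(cv2.minAreaRect(np.argwhere(m)[:,::-1].astype(np.float32)))
            print(n,c,s,ce.round(1),r.round(1).tolist())
A=load("scene0")["img"];B=load("side0")["img"]
c=[A[225:345,280:400],A[150:240,200:290],B[235:355,140:300],B[145:225,240:360]]
c=[cv2.resize(x,(400,300),interpolation=cv2.INTER_NEAREST) for x in c]
cv2.imwrite("pics/crops.png",np.vstack([np.hstack(c[:2]),np.hstack(c[2:])]))
E
```

```text
scene0 red [181  37   9  11  73] [185.4  42.1] [[181.0, 37.0], [189.0, 37.0], [189.0, 47.0], [181.0, 47.0]]
scene0 red [241 164   9  10  65] [245.2 168.5] [[240.5, 165.3000030517578], [248.6999969482422, 163.6999969482422], [250.39999389648438, 171.89999389648438], [242.10000610351562, 173.60000610351562]]
scene0 red [363 242   4   4  10] [364.3 243.6] [[362.3999938964844, 244.1999969482422], [363.6000061035156, 241.8000030517578], [366.0, 243.0], [364.79998779296875, 245.39999389648438]]
scene0 red [360 247   4  10  24] [361.8 251.9] [[360.0, 247.0], [363.0, 247.0], [363.0, 256.0], [360.0, 256.0]]
scene0 orange [303 259  37  26 528] [321.  272.1] [[298.70001220703125, 272.70001220703125], [337.6000061035156, 257.8999938964844], [343.29998779296875, 272.79998779296875], [304.3999938964844, 287.70001220703125]]
scene0 yellow [217 184   9   4  26] [220.7 185.5] [[216.5, 185.10000610351562], [224.5, 183.10000610351562], [225.1999969482422, 185.89999389648438], [217.1999969482422, 187.89999389648438]]
scene0 yellow [319 305   3  11  20] [319.8 310.3] [[318.29998779296875, 314.89999389648
[... 309 characters left out ...]
9296875, 175.60000610351562], [341.5, 179.5], [337.6000061035156, 191.1999969482422]]
side0 red [278 271   8  27 181] [281.1 283.5] [[278.0, 271.0], [285.0, 271.0], [285.0, 297.0], [278.0, 297.0]]
side0 orange [203 250  42  21 255] [223.6 259.6] [[202.1999969482422, 253.8000030517578], [204.6999969482422, 248.10000610351562], [244.6999969482422, 265.29998779296875], [242.3000030517578, 271.0]]
side0 yellow [261 161  10   5  24] [265.8 163. ] [[260.79998779296875, 162.60000610351562], [261.6000061035156, 160.1999969482422], [270.29998779296875, 163.10000610351562], [269.5, 165.5]]
side0 yellow [171 277   5   4  13] [173.2 278.5] [[170.5, 279.5], [174.0, 276.0], [175.5, 277.5], [172.0, 281.0]]
```

View pics/crops.png

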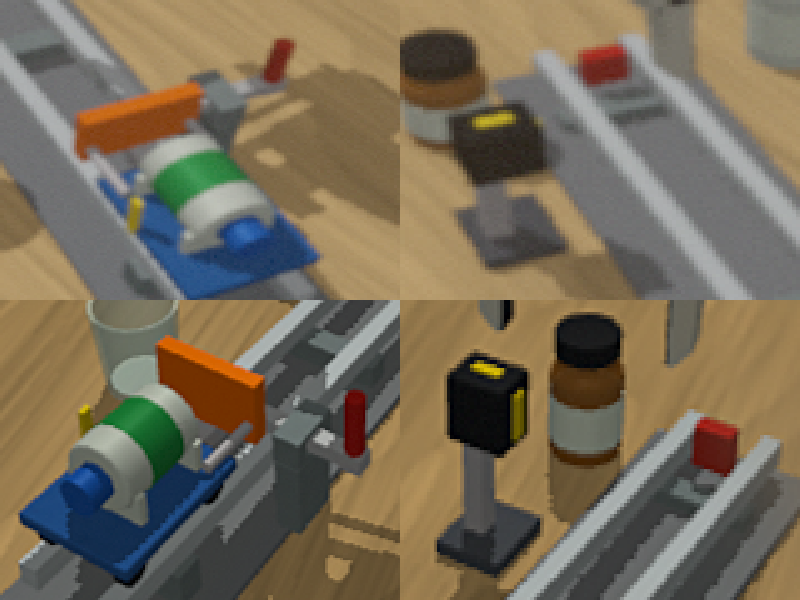

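```bash
python3 - <<'E'
from vis import *
a,b=load("scene0"),load("side0")
P=dict(peg=((365.5,241.8),(281.6,272.2)),noseL=((302.8,271),(203.2,250.2)),noseR=((339.4,258.6),(245.6,265)),
 footL=((240.8,165),(329.1,178.)),footR=((251.1,163.8),(340.5,181)),footc=((245.2,168.5),(333.7,183.5)),reader=((220.7,185.5),(265.8,163)))
T={}
for k,(p,q) in P.items():
    T[k],e=tri(a,p,b,q); print(k,T[k].round(1),"gap",round(e,1))
# yaw-only rigid fit with known local points
L=dict(peg=(-105,192.5,137.5),noseL=(40,200-2.9,125),noseR=(-40,200-2.9,125),footL=(15,-222,52),footR=(-15,-222,52))
l=np.array([L[k] for k in L]);w=np.array([T[k] for k in L])
lc,wc=l.mean(0),w.mean(0); H=((l-lc)[:,0]+1j*(l-lc)[:,1]).conj()@((w-wc)[:,0]+1j*(w-wc)[:,1]); yaw=np.angle(H)
Rz=R.from_euler("z",yaw); o=wc-Rz.apply(lc)
print("yaw",yaw,"o",o.round(1),"res\n",(w-Rz.apply(l)-o).round(1))
print("reader local",Rz.inv().apply(T["reader"]-o).round(1))
print("trolley start world",(Rz.apply([0,200,100])+o).round(), "foot",(Rz.apply([0,-222,100])+o).round())
E
```

```text
peg [496.3 224.1 141.5] gap 1.1
noseL [641.1 204.1 128. ] gap 3.2
noseR [560.3 218.5 129.2] gap 4.3
footL [ 531.4 -213.5   53.3] gap 6.1
footR [ 502.8 -204.8   53.7] gap 0.9
footc [ 519.5 -210.5   39.9] gap 1.5
reader [ 651.  -103.8  125.8] gap 0.0
yaw -0.19689809408741507 o [561.4  13.6   2.8] res
 [[ 0.2  1.2  1.1]
 [ 2.   5.1  0.2]
 [-0.5  3.8  1.4]
 [-1.3 -6.4 -1.6]
 [-0.5 -3.6 -1.1]]
reader local [110.9 -97.6 122.9]
trolley start world [601. 210. 103.] foot [ 518. -204.  103.]
```

```bash
cat > geo.py <<'E'
from vis import *
YAW=-0.197; O=np.array([561.4,13.6,0.]); RZ=R.from_euler("z",YAW)
def W(x,y,z): return (RZ.apply([x,y,z])+O).tolist()
def Lc(p): return RZ.inv().apply(np.array(p)-O)
def top(y): return 45+0.04*y
def ori(s): return (RZ*R.from_euler("x",0.04)*R.from_euler("x",np.pi)*R.from_euler("z",s*np.pi/2)).as_euler("xyz").tolist()
E
python3 - <<'E'
from bench import robot
from geo import *
d=robot.get_image("wrist"); cv2.imwrite("pics/wrist0.png",d["img"]); np.savez("wrist0.npz",**d)
print(d["fovy"],d["cx"],d["cy"],d["eye"],d["orientation"])
print(R.from_euler("xyz",robot.current_eef_rot()).as_matrix().round(2))
for s in(1,-1):
    print(s,ori(s))
    for p in((-72,192.5,170),(-72,192.5,105),(-126,192.5,105),(0,20,86),(0,-178,78),(0,-230,76),(0,-230,200)):
        q=robot.inverse_kinematics(W(*p),ori(s)); print(p,None if q is None else np.round(q,2))
a,b=load("scene0"),load("side0")
for n,p,z in(("reag",(288,131),130),("amber",(208,166),90),("beaker",(254,275),80)): print(n,Lc(onz(a,p,z)).round())
E
```

```text
68.34687398450873 278.532501454316 203.4139043244346 [549.3210756   70.89747841 384.15927159] [ 2.88257308e+00  2.20031072e-03 -6.90528193e-04]
[[ 0.  1. -0.]
 [ 1. -0.  0.]
 [ 0. -0. -1.]]
1 [3.141592653589793, 0.039999999999999813, -1.7677963267948964]
(-72, 192.5, 170) [ 0.17  0.32  1.58  0.04  1.23 -2.79]
(-72, 192.5, 105) [ 0.17  0.38  1.66  0.04  1.09 -2.79]
(-126, 192.5, 105) [ 0.21  0.31  1.77  0.04  1.05 -2.76]
(0, 20, 86) None
(0, -178, 78) [-0.53  0.4   1.71  0.04  1.05  2.79]
(0, -230, 76) [-0.61  0.41  1.69  0.04  1.05  2.7 ]
(0, -230, 200) [-0.61  0.29  1.54  0.04  1.33  2.72]
-1 [3.141592653589793, -0.040000000000000036, 1.3737963267948965]
(-72, 192.5, 170) [0.17 0.32 1.58 0.04 1.23 0.35]
(-72, 192.5, 105) [0.17 0.38 1.66 0.04 1.09 0.35]
(-126, 192.5, 105) [0.21 0.31 1.77 0.04 1.05 0.38]
(0, 20, 86) [-0.16  0.4   1.68  0.05  1.06  0.01]
(0, -178, 78) [-0.53  0.4   1.71  0.04  1.05 -0.35]
(0, -230, 76) [-0.61  0.41  1.69  0.04  1.05 -0.44]
(0, -230, 200) [-0.61  0.29  1.54  0.04  1.33 -0.43]
reag [-129. -232.  130.]
amber [ 109. -221.   90.]
beaker [121. 141.  80.]
```

View pics/wrist0.png

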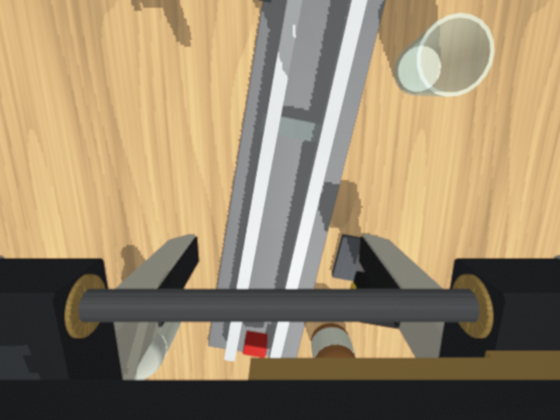

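```bash
python3 - <<'E'
from geo import *
w=load("wrist0")
for s,ce,m in blobs(w["img"],*COL["red"]):
    p=np.argwhere(m); print(s,ce)
    lo=p[:,0].max(); hi=p[:,0].min()
    pts=np.argwhere(m)[:,::-1].astype(np.float32); bx=cv2.boxPoints(cv2.minAreaRect(pts)); print(bx.round(1))
    for q in bx: print(q, Lc(onz(w,q,52)).round(1))
g=cv2.cvtColor(w["img"],cv2.COLOR_BGR2GRAY)
for r in(60,180,230,275):
    c=np.flatnonzero(g[r,215:400]>205)+215; sp=np.split(c,np.flatnonzero(np.diff(c)>3)+1)
    for q in sp:
        if len(q)>5: print(r,q[0],q[-1],Lc(onz(w,((q[0]+q[-1])/2,r),45)).round(1))
c=g[:,400:][0:0]
for s,ce,m in blobs(w["img"],*COL["yellow"],3): print("yel",s,ce,Lc(onz(w,ce,123)).round(1))
for n in("scene0","side0"):
    d=load(n)
    for s,ce,m in blobs(d["img"],(50,150,40),(75,255,255),60): print(n,"green",s,ce.round(1), Lc(onz(d,ce,125)).round(1))
E
```

```text
[243 332  24  25 466] [255.1695279  344.21244635]
[[242.8 353.3]
 [246.5 331.2]
 [267.7 334.8]
 [264.  356.8]]
[242.78378 353.2973 ] [ -12.7 -235.4   52. ]
[246.45946 331.24323] [ -13.7 -202.3   52. ]
[267.70273 334.78375] [  13.3 -202.2   52. ]
[264.02704 356.83783] [  14.8 -235.4   52. ]
60 338 352 [ 30.3 125.6  45. ]
180 256 268 [-29.5 -11.6  45. ]
180 311 323 [30.4  0.3 45. ]
230 247 258 [-29.7 -71.7  45. ]
230 299 311 [ 30.1 -59.8  45. ]
275 239 250 [ -29.1 -130.3   45. ]
275 289 300 [  30.1 -118.5   45. ]
scene0 green [336 287  16  12 118] [343.6 291.8] [-10.6 270.9 125. ]
scene0 green [327 291  13  18 128] [332.2 299.1] [ 16.8 276.1 125. ]
side0 green [181 274  32  34 506] [199.4 287.3] [ -7.  272.7 125. ]
```

```bash
python3 - <<'E'
from geo import *
w=load("wrist0"); c=w["img"][220:380,200:400]
cv2.imwrite("pics/wcrop.png",cv2.resize(c,(750,600),interpolation=cv2.INTER_NEAREST))
E
```

```text
(no output)
```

View pics/wcrop.png

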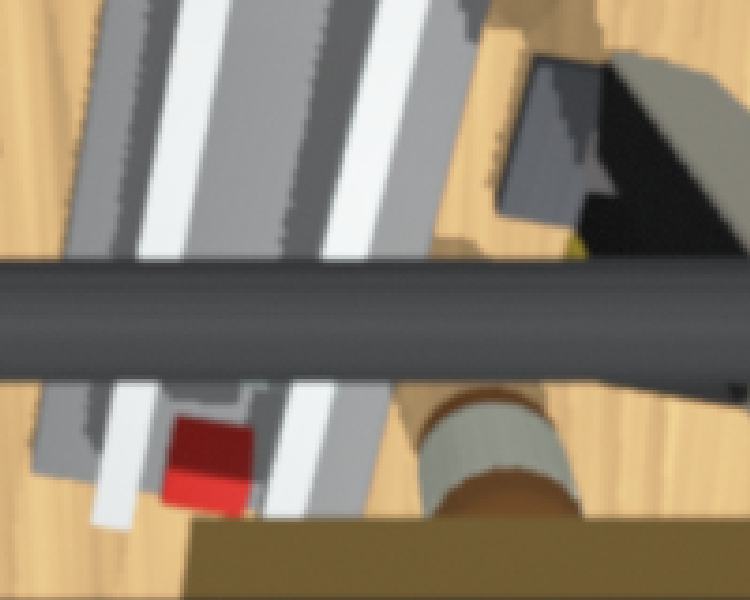

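```bash
sed -i 's/13.6,0.\]); RZ=R.from_euler("z",YAW)/13.6,0.]); RZ=R.from_euler("z",YAW); O=O+RZ.apply([0,1.5,0])/; s/O=np/O=np/' geo.py
sed -i 's/= *O+RZ.apply(\[0,1.5,0\])/=O-RZ.apply([0,-1.5,0])/' geo.py
cat > sim.py <<'E'
import numpy as np
PROF=dict(quint=lambda s:10*s**3-15*s**4+6*s**5, cubic=lambda s:3*s**2-2*s**3,
 trap=lambda s:np.where(s<.25,s*s/.375,np.where(s<.75,(s-.125)/.75,1-(1-s)**2/.375)))
def roll(k,t):  # distance rolled (m), speed at time t after release
    m=.83*k; v=(m*9.81*np.sin(.04)-.05)/1.33; tau=m/1.33; t=np.maximum(t,0); e=np.exp(-t/tau)
    return v*(t-tau*(1-e)), v*(1-e)
def catch(k,n0,v0,f0,f1,vm,delay,prof="quint",dt=1e-3):
    """vectorised over arrays. nose at n0 (m) speed v0 (downhill +) now; finger face f0->f1, mean speed vm after delay. -> max compr, rel speed & finger speed at first contact, contact pos"""
    k,n0,v0,f0,f1,vm,delay=np.broadcast_arrays(*[np.asarray(a,float) for a in(k,n0,v0,f0,f1,vm,delay)])
    m=.83*k; n=n0.copy(); v=v0.copy(); T=(f0-f1)/vm; cm=np.zeros_like(n); rel=np.full_like(n,np.nan); fs=rel.copy(); pos=rel.copy(); fp=f0
    for i in range(int((T+delay).max()/dt)+400):
        f=f0-(f0-f1)*PROF[prof](np.clip((i*dt-delay)/T,0,1)); fv=(fp-f)/dt; fp=f
        c=f-n; F=np.where(c>0,np.maximum(.5*np.tanh(c/2e-4)+50*c+4*(v-fv),0),0)
        new=np.isnan(rel)&(c>0); rel[new]=(v-fv)[new]; fs[new]=fv[new]; pos[new]=n[new]
        a=(m*9.81*np.sin(.04)-.05*(v>0)-1.33*v-F)/m; v=v+a*dt; n=n-v*dt; cm=np.maximum(cm,c)
    return cm,rel,fs,pos
def plan(k,n,v,f0,f1):
    """best (vm,delay): worst compression over profiles and nose errors"""
    vm,dl=np.meshgrid(np.arange(.07,.17,.005),np.arange(.05,1.2,.03),indexing="ij"); worst=0*vm
    for p in PROF:
        for e in(-.006,0,.006):
            for kk in(.97,1.03):
                vv=v*kk; cm,rel,fs,pos=catch(k*kk,n+e,vv,f0,f1,vm,dl,p,2e-3)
                worst=np.maximum(worst,cm+np.where((fs<.5*vv)|(pos>.07)|np.isnan(pos)|(pos<f1+.03),.05,0))
    i=np.unravel_index(worst.argmin(),worst.shape); return vm[i],dl[i],worst[i]
E
python3 - <<'E'
from sim import *
from geo import *
w=load("wrist0")
for q in((343.2,234.7),(332.5,276.5)): print("reader foot L corners",[Lc(onz(w,q,z)).round(1).tolist() for z in(5,10)])
for k in(.9,1.1,1.3):
    for f0 in(.06,.03,0.):
        d,v=roll(k,1.1); vm,dl,wo=plan(k,.2-d,v,f0,-.179); print(k,f0,round(.2-d,3),round(float(v),3),vm,dl,wo, [np.round(catch(k,.2-d,v,f0,-.179,vm,dl,p),4).tolist() for p in PROF])
E
```

```text
reader foot L corners [[86.5, -71.2, 5.0], [85.1, -69.6, 10.0]]
reader foot L corners [[87.2, -132.4, 5.0], [85.8, -129.9, 10.0]]
0.9 0.06 0.087 0.157 0.09000000000000002 0.05 0.05932727939196114 [[0.0085, 0.1587, 0.0051, 0.0597], [0.0067, 0.139, 0.025, 0.0582], [0.0068, 0.1408, 0.0232, 0.0584]]
0.9 0.03 0.087 0.157 0.08000000000000002 0.05 0.05800870682235478 [[0.007, 0.142, 0.0274, 0.0268], [0.005, 0.1128, 0.0576, 0.0189], [0.0048, 0.1112, 0.0592, 0.0192]]
0.9 0.0 0.087 0.157 0.08500000000000002 0.05 0.00652611075836021 [[0.0044, 0.0568, 0.1188, -0.0329], [0.0018, 0.0562, 0.1211, -0.0599], [0.0023, 0.0643, 0.1133, -0.0679]]
1.1 0.06 0.072 0.185 0.10000000000000003 0.05 0.06409398344218899 [[0.0133, 0.1891, 0.0001, 0.06], [0.0116, 0.1855, 0.0039, 0.0598], [0.0117, 0.1859, 0.0035, 0.0598]]
1.1 0.03 0.072 0.185 0.09000000000000002 0.05 0.06308816490098385 [[0.0119, 0.1851, 0.0129, 0.0292], [0.0094, 0.1583, 0.0405, 0.026], [0.0095, 0.1598, 0.039, 0.0262]]
1.1 0.0 0.072 0.185 0.11500000000000005 0.05 0.014028127841080734 [[0.0114, 0.0661, 0.1428, -0.0257], [0.0026, 0.0496, 0.1643, -0.0608], [0.0068, 0.0617, 0.1533, -0.0707]]
1.3 0.06 0.06 0.208 0.1650000000000001 0.05 0.07133440111665955 [[0.0169, 0.2085, 0.0, 0.0599], [0.0202, 0.2085, 0.0, 0.0599], [0.0202, 0.2085, 0.0, 0.0599]]
1.3 0.03 0.06 0.208 0.09500000000000003 0.05 0.06824400725427981 [[0.017, 0.2154, 0.0045, 0.0298], [0.0142, 0.1964, 0.0239, 0.0287], [0.0144, 0.1981, 0.0222, 0.0287]]
1.3 0.0 0.06 0.208 0.08500000000000002 0.05 0.06667635554323578 [[0.0151, 0.2049, 0.0248, -0.0021], [0.0126, 0.1766, 0.0546, -0.0074], [0.0122, 0.1761, 0.055, -0.0072]]
```

```bash
cat geo.py | head -3; python3 - <<'E'
from bench import robot
from geo import *
def T(s): print(s,round(robot.current_t(),3),Lc(robot.current_tcp_pos()).round(1))
T("0"); robot.move_linear(W(-72,192.5,165),ori(-1),speed=300); T("app")
robot.move_gripper(0.0); T("closed"); print(robot.current_gripper_width())
robot.move_linear(W(-72,192.5,105),speed=150); T("down"); print(robot.current_contact_force())
robot.move_linear(W(-97,192.5,105),speed=60); T("part"); print(robot.current_contact_force(),robot.current_joint_vel())
for n in("scene","side"):
    d=robot.get_image(n); np.savez(n+"1.npz",**d); cv2.imwrite(f"pics/{n}1.png",d["img"])
    for s,ce,m in blobs(d["img"],*COL["red"]): print(n,s,ce)
    for s,ce,m in blobs(d["img"],(50,150,40),(75,255,255),60): print(n,"green",s,ce)
E
```

```text
from vis import *
YAW=-0.197; O=np.array([561.4,13.6,0.]); RZ=R.from_euler("z",YAW); O=O-RZ.apply([0,-1.5,0])
def W(x,y,z): return (RZ.apply([x,y,z])+O).tolist()
0 0.15 [ -8.9 -17.  218. ]
app 1.05 [-71.6 191.9 165.2]
closed 2.5 [-72.  192.5 165. ]
0.004775498002086753
down 3.05 [-71.8 192.6 105.3]
[ 0.04005615 -0.03818876 -0.22548853]
part 3.617 [-97.6 192.6 105.2]
[-0.61868366 -0.21940711 -0.38285084] [-0.00550156  0.0095976  -0.00628634  0.00022136 -0.00172988 -0.00108098]
scene [181  38   9  10  70] [185.34285714  42.12857143]
scene [241 164   9  10  57] [245.1754386  168.31578947]
scene green [337 286  16  12 113] [343.79646018 291.82300885]
scene green [327 291  12  18 129] [332.10077519 299.01550388]
side [416  57  12  13 122] [421.68852459  62.54098361]
side [328 177  13  15 145] [333.70344828 183.51724138]
side [287 275   8  26 180] [290.09444444 287.1       ]
side green [181 274  32  34 506] [199.42687747 287.33596838]
```

```bash
python3 - <<'E'
from sim import *
from geo import *
a,b=load("side0"),load("side1")
print([Lc(onz(a,p,115)).round(1).tolist() for p in((281.1,283.5),(290.1,287.1))])
for k in(.9,1.1,1.3):
    for f0 in(-.01,-.03,-.05):
      for t in(1.05,1.2):
        d,v=roll(k,t); vm,dl,wo=plan(k,.2-d,v,f0,-.18); print(k,f0,t,round(.2-d,3),round(float(v),3),round(vm,3),round(dl,2),round(wo,4), [np.round(catch(k,.2-d,v,f0,-.18,vm,dl,p),3).tolist() for p in PROF])
E
```

```text
[[-103.2, 189.6, 115.0], [-119.2, 188.9, 115.0]]
0.9 -0.01 1.05 0.095 0.155 0.08 0.05 0.0033 [[0.001, 0.029, 0.15, -0.096], [0.002, 0.059, 0.12, -0.096], [0.003, 0.072, 0.107, -0.096]]
0.9 -0.01 1.2 0.071 0.161 0.09 0.05 0.0073 [[0.004, 0.037, 0.139, -0.05], [0.001, 0.045, 0.133, -0.079], [0.003, 0.058, 0.12, -0.084]]
0.9 -0.03 1.05 0.095 0.155 0.075 0.17 0.0037 [[0.001, 0.039, 0.141, -0.105], [0.002, 0.067, 0.112, -0.105], [0.003, 0.079, 0.1, -0.105]]
0.9 -0.03 1.2 0.071 0.161 0.075 0.05 0.0037 [[0.001, 0.043, 0.136, -0.086], [0.002, 0.067, 0.112, -0.096], [0.003, 0.079, 0.1, -0.098]]
0.9 -0.05 1.05 0.095 0.155 0.07 0.35 0.0041 [[0.002, 0.058, 0.121, -0.091], [0.003, 0.076, 0.103, -0.102], [0.004, 0.086, 0.093, -0.105]]
0.9 -0.05 1.2 0.071 0.161 0.075 0.23 0.0041 [[0.001, 0.042, 0.137, -0.102], [0.002, 0.067, 0.112, -0.109], [0.003, 0.079, 0.1, -0.11]]
1.1 -0.01 1.05 0.081 0.182 0.1 0.05 0.0092 [[0.004, 0.046, 0.167, -0.059], [0.003, 0.068, 0.148, -0.079], [0.006, 0.083, 0.133, -0.084]]
1.1 -0.01 1.2 0.053 0.191 0.125 0.05 0.0596 [[0.013, 0.059, 0.151, -0.033], [0.002, 0.032, 0.184,
[... 705 characters left out ...]
6, 0.16, -0.078]]
1.3 -0.01 1.2 0.039 0.217 0.09 0.05 0.0678 [[0.017, 0.213, 0.019, -0.011], [0.013, 0.185, 0.049, -0.015], [0.013, 0.185, 0.048, -0.015]]
1.3 -0.03 1.05 0.071 0.204 0.105 0.05 0.0109 [[0.005, 0.053, 0.197, -0.102], [0.006, 0.093, 0.157, -0.104], [0.009, 0.11, 0.14, -0.104]]
1.3 -0.03 1.2 0.039 0.217 0.125 0.05 0.0176 [[0.015, 0.083, 0.159, -0.053], [0.009, 0.07, 0.176, -0.077], [0.012, 0.081, 0.167, -0.085]]
1.3 -0.05 1.05 0.071 0.204 0.095 0.11 0.0099 [[0.005, 0.075, 0.178, -0.119], [0.008, 0.11, 0.142, -0.117], [0.009, 0.126, 0.127, -0.117]]
1.3 -0.05 1.2 0.039 0.217 0.105 0.05 0.011 [[0.007, 0.06, 0.19, -0.099], [0.007, 0.094, 0.156, -0.107], [0.009, 0.111, 0.14, -0.109]]
```

```bash
cat > go.py <<'E'
from bench import robot
from geo import *
from sim import *
from scipy.optimize import least_squares
def green(d):
    b=[x for x in blobs(d["img"],(50,150,40),(75,255,255),150)]
    if not b: return None
    ce=max(b,key=lambda x:x[0][4])[1]; y=272
    for _ in range(3): y=Lc(onz(d,ce,125+.04*(y-272)))[1]
    return y
base=green(load("side1"))-200
F0,F1=-.05,-.180; H=7.5
def pose(f): y=f*1e3-H; return W(0,y,top(y)+40)
log=[]
if __name__=="__main__":
    now=robot.current_t; t0=now()
    hit=robot.move_linear(W(-130,192.5,105),speed=150,f_stop=12); x=Lc(robot.current_tcp_pos())
    t1=now()
    if x[0]>-123: robot.move_linear(W(-130,192.5,105),speed=150,f_stop=25)
    for sp in(500,350,250):
        try: robot.move_linear(pose(F0),speed=sp); break
        except robot.MotionError as e: log.append(str(e))
    t2=now(); M=[]
    for i in range(2):
        t=now(); d=robot.get_image("side"); g=green(d); np.savez(f"roll{i}.npz",**d)
        if g is not None: M.append((t,(g-base)/1e3))
    def res(p): return [(p[0]-t0-.1)/.05,(p[1]-1.08)/.1]+[(.2-roll(p[1],t-p[0])[0]-y)/.0025 for t,y in M]
    s=least_squares(res,[t0+.1,1.08]); tr,k=s.x; t=now()
    dist,v=roll(k,t-tr); vm,dl,wo=plan(k,.2-dist,float(v),F0,F1)
    dl=max(dl-.04,0)   # servo lag
    if dl>.01: robot.sleep(float(dl))
    robot.move_linear(pose(F1),speed=float(vm)*1e3)
    t3=now()
    D={}
    for n in("side","scene"):
        d=robot.get_image(n); np.savez(n+"2.npz",**d); cv2.imwrite(f"pics/{n}2.png",d["img"]); D[n]=d
    print("pull",hit,x.round(1),"t",np.round([t0,t1,t2,t,t3],3),log)
    print("meas",np.round(M,4).tolist(),"fit trel-t0",tr-t0,"k",k,"n",.2-dist,"v",v,"plan",vm,dl,wo)
    print("tcp",Lc(robot.current_tcp_pos()).round(1),robot.current_contact_force().round(2) , "green nose y",(green(D["side"]) or 0)-base)
E
python3 go.py
```

```text
pull True [-127.4  192.5  105.5] t [3.717 4.008 4.725 4.825 6.792] []
meas [[4.725, 0.1049], [4.775, 0.0961]] fit trel-t0 0.08989222213940629 k 1.0918168819430858 n 0.08747158772530993 v 0.1781732381105939 plan 0.08000000000000002 0.18999999999999997 0.00703862650660117
tcp [   0.  -187.1   77.5] [-0.14 -0.98 -0.25] green nose y -179.60024077686873
```

```bash
python3 - <<'E'
from geo import *
A=load("scene2")["img"];B=load("side2")["img"]
c=[A[120:300,180:340],B[130:280,210:370]]
cv2.imwrite("pics/c2.png",np.hstack([cv2.resize(x,(400,450),interpolation=cv2.INTER_CUBIC) for x in c]))
T={}
for n in("scene","side"):
    d=load(n+"2")
    for s,ce,m in blobs(d["img"],*COL["yellow"],5): print(n,s,ce.round(1),Lc(onz(d,ce,123)).round(1),Lc(onz(d,ce,84)).round(1))
E
```

```text
scene [554  60   6   5  17] [556.5  62.2] [-1195.4  -253.1   123. ] [-1284.4  -303.4    84. ]
scene [217 184   8   4  25] [220.5 185.6] [ 110.6 -102.   123. ] [ 100.6 -143.3   84. ]
side [261 161  10   5  24] [265.8 163. ] [ 113.7 -103.3  123. ] [ 150.7 -160.1   84. ]
side [274 169   3   3   5] [275.  169.8] [ 81.1 -89.3 123. ] [ 115.6 -144.9   84. ]
```

View pics/c2.png

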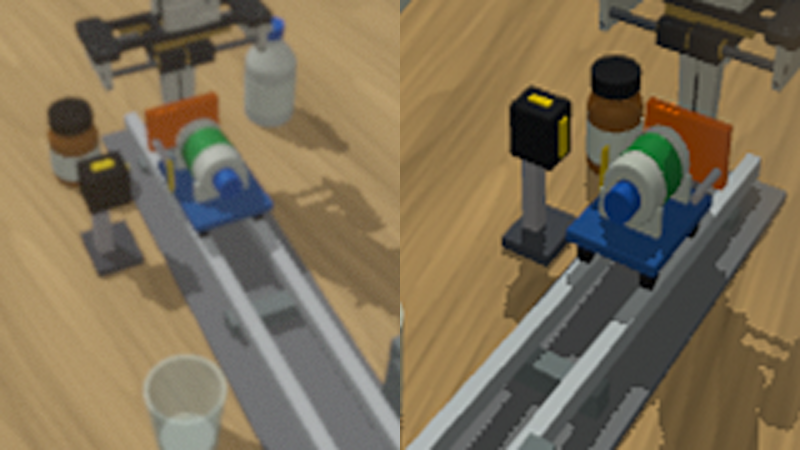

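```bash
python3 - <<'E'
from geo import *
a,b=load("scene2"),load("side2")
def yel(d,x0,x1,y0,y1):
    h=cv2.cvtColor(d["img"],cv2.COLOR_BGR2HSV)[y0:y1,x0:x1]
    m=cv2.inRange(h,(17,150,90),(34,255,255)); n,l,s,c=cv2.connectedComponentsWithStats(m)
    i=1+s[1:,4].argmax(); return s[i]+[x0,y0,0,0,0],c[i]+[x0,y0]
sa,fa=yel(a,240,256,176,202); sb,fb=yel(b,286,298,174,200); print(sa,fa,sb,fb)
f,e=tri(a,fa,b,fb); print("flag",Lc(f).round(1),e)
for t in((sa[0]+sa[2]/2,sa[1]),): pass
tp,e=tri(a,(fa[0],sa[1]),b,(fb[0],sb[1])); print("flag top",Lc(tp).round(1),e)
r,e=tri(a,(220.5,185.6),b,(265.8,163)); print("reader",Lc(r).round(1),e)
# front line on reader (side view + scene not visible): ray to plane x of front face
E
```

```text
[247 185   2  10  11] [247.81818182 189.09090909] [289 179   4  13  28] [290.75       185.03571429]
flag [ 44.4 -94.4  93.8] 0.25519932020782793
flag top [ 44.3 -93.2 109.3] 1.1265245132712094
reader [111.3 -99.6 125.3] 0.22437003232090924
```

```bash
python3 - <<'E'
from bench import robot
from geo import *
d=robot.get_image("wrist"); np.savez("wrist2.npz",**d); cv2.imwrite("pics/wrist2.png",d["img"])
print(robot.current_t(),Lc(d["eye"]).round(1))
h=cv2.cvtColor(d["img"],cv2.COLOR_BGR2HSV)
for s,ce,m in blobs(d["img"],(17,150,90),(34,255,255),6): 
    q=np.argwhere(m)[:,::-1].astype(np.float32)
    print(s,ce.round(1),cv2.boxPoints(cv2.minAreaRect(q)).round(1).tolist(),[Lc(onz(d,ce,z)).round(1).tolist() for z in(86,105,123)])
E
```

```text
6.9417 [  -1.  -123.   246.5]
[547  63  13  25 153] [551.6  76.1] [[547.0, 63.0], [559.0, 63.0], [559.0, 87.0], [547.0, 87.0]] [[132.8, -95.3, 86.0], [116.9, -98.6, 105.0], [101.9, -101.7, 123.0]]
[ 452   64   52   37 1228] [477.7  83.3] [[447.3999938964844, 72.5], [502.5, 62.900001525878906], [507.3999938964844, 91.30000305175781], [452.29998779296875, 101.0]] [[97.1, -98.7, 86.0], [85.5, -101.5, 105.0], [74.5, -104.3, 123.0]]
[358  68  28  25 490] [372.1  80.4] [[353.0, 75.19999694824219], [384.29998779296875, 65.80000305175781], [389.8999938964844, 84.30000305175781], [358.5, 93.69999694824219]] [[45.2, -97.3, 86.0], [39.7, -100.3, 105.0], [34.6, -103.2, 123.0]]
[302 234  52   7 239] [327.  236.1] [[302.0, 234.0], [353.0, 234.0], [353.0, 240.0], [302.0, 240.0]] [[25.8, -177.1, 86.0], [22.7, -170.7, 105.0], [19.6, -164.6, 123.0]]
```

View pics/wrist2.png

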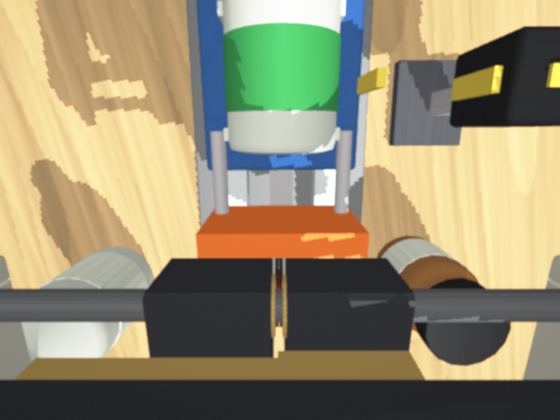

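```bash
cat > chk.py <<'E'
from bench import robot
from geo import *
def chk(tag):
    d=robot.get_image("wrist"); np.savez(f"wrist{tag}.npz",**d); cv2.imwrite(f"pics/wrist{tag}.png",d["img"])
    for s,ce,m in blobs(d["img"],(17,150,90),(34,255,255),100):
        if ce[1]<150: print(s,ce.round(1),[Lc(onz(d,ce,z)).round(1).tolist() for z in(86,105,123)])
E
python3 - <<'E'
from chk import *
y=-187.5-4.6
robot.move_linear(W(0,y,top(y)+40),speed=8)
print(robot.current_t(),Lc(robot.current_tcp_pos()).round(2)); chk("3")
d=load("wrist3"); c=d["img"][50:130,340:560]; cv2.imwrite("pics/w3c.png",cv2.resize(c,(792,288),interpolation=cv2.INTER_CUBIC))
E
```

```text
7.6667 [ 1.0000e-02 -1.9216e+02  7.7320e+01]
[550  47  10  26 146] [554.   60.7] [[132.4, -93.6, 86.0], [116.6, -97.7, 105.0], [101.6, -101.5, 123.0]]
[ 454   50   52   40 1280] [479.5  70.7] [[97.1, -98.1, 86.0], [85.5, -101.6, 105.0], [74.5, -105.0, 123.0]]
[358  68  28  25 490] [372.1  80.3] [[45.2, -102.4, 86.0], [39.7, -105.5, 105.0], [34.5, -108.3, 123.0]]
```

View pics/w3c.png

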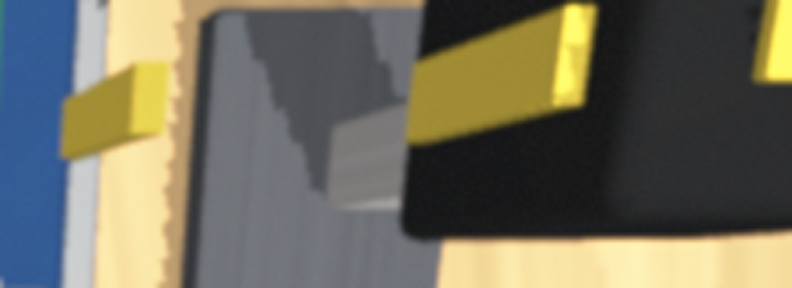

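```bash
python3 - <<'E'
from geo import *
d=load("wrist3"); h=cv2.cvtColor(d["img"],cv2.COLOR_BGR2HSV); m=cv2.inRange(h,(17,150,90),(34,255,255))
for c in(362,368,374,380,384,460,470,480,490,497,502,552,555,557):
    r=np.flatnonzero(m[:130,c])
    if len(r):
        p=(c,r.mean()); print(c,r.min(),r.max(),[Lc(onz(d,p,z))[:2].round(1).tolist() for z in((75,86,100,105) if c<400 else (95,105,115,123))])
E
```

```text
362 77 92 [[43.2, -102.7], [40.4, -104.3], [36.8, -106.4], [35.5, -107.1]]
368 74 90 [[46.3, -101.5], [43.2, -103.2], [39.4, -105.4], [38.0, -106.1]]
374 70 88 [[49.3, -100.0], [46.1, -101.8], [42.0, -104.1], [40.5, -104.9]]
380 68 87 [[52.4, -99.3], [49.0, -101.1], [44.6, -103.5], [43.0, -104.3]]
384 68 85 [[54.4, -98.8], [50.9, -100.7], [46.4, -103.1], [44.7, -103.9]]
460 65 88 [[82.9, -102.2], [77.4, -103.9], [71.8, -105.6], [67.4, -107.0]]
470 61 86 [[87.4, -100.9], [81.5, -102.7], [75.7, -104.5], [71.0, -106.0]]
480 58 83 [[91.8, -99.7], [85.7, -101.5], [79.5, -103.4], [74.6, -104.9]]
490 54 81 [[96.2, -98.4], [89.8, -100.3], [83.3, -102.3], [78.2, -103.9]]
497 51 79 [[99.2, -96.8], [92.5, -98.8], [85.9, -100.9], [80.6, -102.6]]
502 51 77 [[101.5, -96.9], [94.7, -99.0], [87.9, -101.0], [82.5, -102.7]]
552 52 72 [[124.2, -96.1], [115.9, -98.2], [107.6, -100.3], [101.0, -102.0]]
555 48 72 [[125.3, -94.6], [116.9, -96.8], [108.6, -99.0], [101.9, -100.8]]
557 47 72 [[126.0, -93.6], [117.6, -95.8], [109.2, -98.1], [102.5, -99.9]]
```

```bash
python3 - <<'E'
from chk import *
from go import green,base
P=lambda y:W(0,y,top(y)+40)
robot.sleep(2.5); print("held",robot.current_t(),Lc(robot.current_tcp_pos()).round(2))
chk("4")
robot.move_linear(P(-225),speed=20)
d=robot.get_image("side"); print("nose y",(green(d) or 0)-base)
robot.move_linear(P(-240),speed=4.5)
d=robot.get_image("side"); np.savez("side5.npz",**d); print("nose y",(green(d) or 0)-base)
w=robot.get_image("wrist"); cv2.imwrite("pics/wrist5.png",w["img"])
print(robot.current_t(),Lc(robot.current_tcp_pos()).round(2),robot.current_contact_force())
E
```

```text
held 10.2167 [   0.   -192.11   77.31]
[550  47  10  26 148] [554.   60.8] [[132.4, -93.5, 86.0], [116.6, -97.6, 105.0], [101.6, -101.5, 123.0]]
[ 454   50   52   40 1281] [479.6  70.9] [[97.1, -98.1, 86.0], [85.5, -101.6, 105.0], [74.5, -105.0, 123.0]]
[358  68  28  25 490] [372.1  80.3] [[45.2, -102.4, 86.0], [39.7, -105.4, 105.0], [34.5, -108.3, 123.0]]
nose y -218.08807985615675
nose y -71.16034199839584
15.7 [ 2.000e-02 -2.400e+02  7.542e+01] [ 0.02180386  0.74352157 -0.13985359]
```

View pics/wrist5.png

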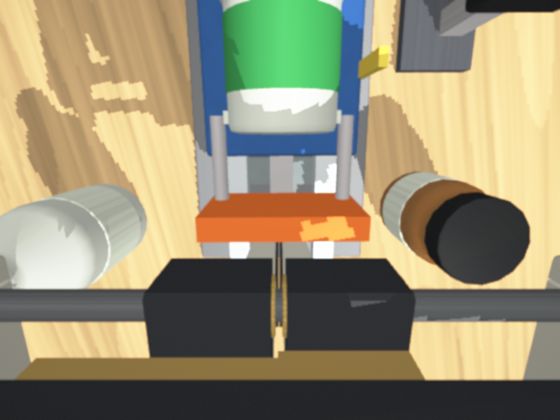

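```bash
python3 - <<'E'
from chk import *
from go import green,base
robot.move_linear(W(0,-242,top(-242)+44),speed=20); robot.move_linear(W(0,-245,260),speed=120)
d=robot.get_image("side"); e=robot.get_image("scene"); cv2.imwrite("pics/side6.png",d["img"])
print(robot.current_t(),"nose",(green(d) or 0)-base)
for s,ce,m in blobs(d["img"],*COL["red"]): print(s,ce.round(1),Lc(onz(d,ce,115)).round(1))
E
```

```text
17.825 nose -71.16034199839584
[417  57  11   4  39] [422.1  58.5] [   51.7 -1021.8   115. ]
[418  62   8   8  48] [421.5  65. ] [  32.1 -952.7  115. ]
[303 282   9  27 152] [306.7 294.1] [-148.3  188.3  115. ]
```

View pics/side6.png

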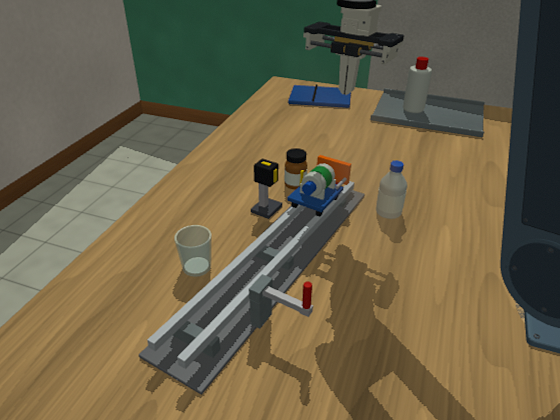

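```bash
python3 -c "
from bench import robot
print(robot.hand_in())"
```

```text
the job is handed in; nothing more can be done
None
```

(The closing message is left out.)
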